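Reset the locked thumbwheel preset of a slip pump

TASK

Change the fill preset on the slip pump's thumbwheel unit: take out the long lock pin that holds the wheels (its red head sits sunk in a guard ring on the right, so push it out from the bare tip on the left and draw it out on the right) and lay it on the bench. Set the three digit wheels to read 6, 5, 5 from left to right at the red marks, each resting in its click. Then put the pin back through both lugs from the right until its head is fully home in the guard ring; leave the small white cup, the red bung and the wooden rib beside the unit where they are.

Things in the scene. Friction and masses are not known exactly. Their poses are not given: they have to be found in the camera images.
- preset_unit: thumbwheel unit, bolted down at varying place and turn. Origin: centre of its underside; its front (-x) faces the robot, +y to the robot's left. Base plate 160 x 156 x 10 mm; three grey modules (112 x 40 mm, flat top 68 mm up) side by side at y = +40, 0, -40 mm between two aluminium end cheeks (y = +-62 to +-70 mm, 72 mm high); one digit wheel stands out of each module's top
- pin_hole_right (a point): centre of the right lug's hole, in the lug's outer face (unit x 32, y -70, z 81.5 mm), axes as the unit. Each lug is 36 x 36 mm, 8 mm thick, on its end cheek; hole 12.5 mm wide, along y. Round this hole, on the outer face, stands a guard ring for the pin's head: bore 26, outside 34, 5 mm high (to y -75 mm)
- pin_hole_left (a point): centre of the left lug's hole, in the lug's outer face (unit x 32, y +70, z 81.5 mm), axes as the unit. Same lug and hole, no guard ring; at the start 55 mm of bare pin stands out here
- lock_pin: loose lock pin: steel rod 9 mm thick, 195 mm long, 110 g, last 9 mm tapered; red hexagon head 17 mm across flats, 6 mm thick. Origin on the axis at the head's underside; +y runs to the tip. At the start fully home from the right: head in the guard ring, 1 mm proud (too little to grip), rod through a tooth gap of every wheel so none can turn. Slides easily, lies 1.6 mm below the holes' middle
- pin_tip (a point): end of the lock pin's tip, on its axis, 195 mm from the head's underside. When the pin lies on the bench its axis is 4.5 mm up near the tip and 8.5 mm at the head (it rests on a flat of the hexagon)
- wheel_a (a joint): turn of digit wheel a: value = digit at the red marks x 0.6283 rad (digit 0 = 0, digit 9 = 5.655; end stops just beyond). Grows as the wheel's top goes away from the robot (unit +x). It clicks at each digit: about 3 N at the teeth to leave a click, and past half way it snaps on to the next by itself
- wheel_b (a joint): turn of digit wheel b: value = digit at the red marks x 0.6283 rad (digit 0 = 0, digit 9 = 5.655; end stops just beyond). Grows as the wheel's top goes away from the robot (unit +x). It clicks at each digit: about 3 N at the teeth to leave a click, and past half way it snaps on to the next by itself
- wheel_c (a joint): turn of digit wheel c: value = digit at the red marks x 0.6283 rad (digit 0 = 0, digit 9 = 5.655; end stops just beyond). Grows as the wheel's top goes away from the robot (unit +x). It clicks at each digit: about 3 N at the teeth to leave a click, and past half way it snaps on to the next by itself
- wheel_a_hub (a point): centre of wheel a, on its axle along the unit's y, 58 mm above the bench. The three wheels are alike; which stands left (unit y +40), middle (0) or right (-40 mm) changes. Drum radius 31 mm, 24 mm wide, white with black digits 0 to 9; ten teeth between the digits, 6 mm thick, 24 mm wide, to radius 45 mm
- wheel_b_hub (a point): centre of wheel b, as wheel a. At rest in a click one tooth stands on top of the wheel (103 mm above the bench), its neighbours 36 degrees before and behind it (tips 26 mm before and behind the axle, 94 mm up). The digit that counts is the one on the robot's side 54 degrees from the top, beside the two small red marks on the module's top
- wheel_c_hub (a point): centre of wheel c, as wheel a. One digit up: closed fingertips on the robot side of the tooth 36 degrees before the top one, reaching 10 mm or more below its edge, push it away from the robot along its arc (it rises 9 mm; a level push rubs and jams) until nearly on top. One digit down: the mirror image, on the tooth behind the top one, from the far side
- cup: small white unfired cup, 54 mm across, 65 mm high, upright; brittle bystander. Origin: centre of its foot
- bung: red rubber bung, 41 mm across, 32 mm high; bystander. Origin: centre of its underside
- rib: flat wooden rib, 52 x 109 x 8 mm, lying on the bench; bystander. Origin: centre of its underside
Not all that is in view belongs to the job. Of the things that look like the preset_unit, the smaller one is meant.

How it is judged:
On the way, in this order (a step that is already met when the one before it is completed fails the run):
1. the lock pin is out of the unit and lies on the bench, let go (height (world z) of each of lock_pin, pin_tip below 0.02 m and linear speed of lock_pin below 0.03 m/s and contact force between the fingers and lock_pin below 0.2 N), for 0.2 s.
2. the three wheels read 6, 5, 5 from left to right (((y of wheel_a_hub in the frame of preset_unit above 0.02 m and value of joint wheel_a between 3.6499 and 3.8899 rad) or (y of wheel_a_hub in the frame of preset_unit between -0.02 and 0.02 m and value of joint wheel_a between 3.0216 and 3.2616 rad) or (y of wheel_a_hub in the frame of preset_unit below -0.02 m and value of joint wheel_a between 3.0216 and 3.2616 rad)) and ((y of wheel_b_hub in the frame of preset_unit above 0.02 m and value of joint wheel_b between 3.6499 and 3.8899 rad) or (y of wheel_b_hub in the frame of preset_unit between -0.02 and 0.02 m and value of joint wheel_b between 3.0216 and 3.2616 rad) or (y of wheel_b_hub in the frame of preset_unit below -0.02 m and value of joint wheel_b between 3.0216 and 3.2616 rad)) and ((y of wheel_c_hub in the frame of preset_unit above 0.02 m and value of joint wheel_c between 3.6499 and 3.8899 rad) or (y of wheel_c_hub in the frame of preset_unit between -0.02 and 0.02 m and value of joint wheel_c between 3.0216 and 3.2616 rad) or (y of wheel_c_hub in the frame of preset_unit below -0.02 m and value of joint wheel_c between 3.0216 and 3.2616 rad))), for 0.2 s.
At the end, for the whole second after the job is handed in: The wheels read 6, 5, 5 from left to right (each within 0.12 rad of its click), the lock pin is through both lugs with its axis within 4 mm of the holes' middle in x and in z at head and tip, the underside of its head within 4 mm of the right lug's face, the pin is at rest and let go (all of step 2 and y of lock_pin in the frame of preset_unit between -0.074 and -0.066 m and x of lock_pin in the frame of preset_unit between 0.028 and 0.036 m and z of lock_pin in the frame of preset_unit between 0.0775 and 0.0855 m and x of pin_tip in the frame of preset_unit between 0.028 and 0.036 m and z of pin_tip in the frame of preset_unit between 0.0775 and 0.0855 m and contact force between the fingers and lock_pin below 0.2 N and linear speed of lock_pin below 0.02 m/s and velocity of joint each of wheel_a, wheel_b, wheel_c below 0.1 rad/s); the robot touches nothing.
It fails at once if the small white cup is pushed more than 25 mm away (distance of cup from where it was at the start of the episode above 0.025 m).
It fails at once if the red bung is pushed more than 25 mm away (distance of bung from where it was at the start of the episode above 0.025 m).
It fails at once if the wooden rib is pushed more than 25 mm away (distance of rib from where it was at the start of the episode above 0.025 m).
It fails at once if the white cup is tipped over (angle between cup's own z axis and vertical above 0.5 rad).
It also fails if it takes over 72 s, if anything falls off the work surface, if the arm or the gripper's body presses on something with over 40 N, if the wrist force passes 120 N, or if a joint passes its speed limit or range.

ROBOT

A 7-joint arm with a two-finger parallel gripper is mounted at the origin on a cart in front of the work surface, level with it; the furniture and walls round the work are solid. World frame = base frame: x ahead of the robot, y to its left, z up, the work surface at z = 0. Lengths are in m, angles in rad, forces in N, time in s.
With the tool pointing down it reaches from about 0.425 to 0.925 m from the base axis. Payload 6.8 kg.
Tool frame: the origin (TCP) lies between the finger pads; the fingertips stand r.tcp_to_tips ahead of it and the grasp point (between the pads) lies 3 mm ahead of it (r.tcp_to_tips is the distance from the TCP to the fingertips, in m); z points along the fingers, y is the line along which they close (so a half turn about z gives the same grasp; the last joint's range is limited). The gripper opens to 85 mm and grips with 20 to 120 N. Pads are 22 mm wide; open, the fingers measure 114 mm over their backs; the gripper's body (76 mm by 85 mm) begins 54 mm behind the grasp point. The pads swing forward as they close: fully open they stand 13 mm farther back than shut.
Start: joints at [-1.249, 0.477, 0.022, 1.555, -0.011, 1.109, -0.083], TCP at [0.281, 0.614, 0.253] pointing down, gripper open.
Joint ranges: [-2.96, 2.96], [-0.34, 2.1], [-1.41, 1.46], [0.24, 2.44], [-1.37, 4.51], [0.17, 1.92], [-2.96, 2.96]. Speed limits (rad/s): [2.39, 2.39, 3.14, 3.14, 3.14, 3.14, 3.14].

INTERFACE

Orientations are given as a rotation vector (axis times angle).
In Python, from bench import r gives the robot as it stands. The module is installed in compiled form; this text tells all that it offers.
- The arm moves only by the tool step_arm, never from a script. Its argument "moves" is a list of rows, each an object of numbers: "rx", "ry", "rz": the turn, a rotation vector about the tool's x, y, z in degrees; "dx", "dy", "dz": the shift along the tool's x, y, z in mm; "gripper": the opening, from -1 (shut) to 1 (fully open). In form: [{"rx": .., "ry": .., "rz": .., "dx": .., "dy": .., "dz": .., "gripper": ..}, ...]. A call has 1 to 20 rows; each row shifts and turns the commanded pose from where the row before left it, along the tool's axes as they then stand; what a row does not reach is not made up. A row lasts 1/8 s, in which the tool goes at most 62.5 mm and 10.7 degrees, less where a joint would pass 70% of its speed; a pose out of reach is approached as far as the arm can. A call is refused whole if a number of a shift passes 62.5 or a number of a turn 10.7, either way. A call with a gripper value outside its range is refused whole. The fingers move at their own pace and stop on an object; "grip_force" is the grip in N (left out, the last holds). Time passes only in rows, so rows that do not move let the fingers close. It gives the time, the measured TCP pose, the force, the opening and the grip force at its end, in the units of the state.
- r.get_obs(): the state, without advancing time (a new reading comes with each control period).
- r.grab_frame(name): name is "scene" or "top"; returns the picture (480x640x3 uint8, blue, green, red); there is no depth.
- r.camera_info(name): a dict with "mtx" (3x3 intrinsics, pixels), "rvec" (rotation vector, rad) and "tvec" (3), from world to camera coordinates, as OpenCV has them. Camera axes: x right, y down, z forward; pixel columns grow to the right and rows downward; lengths in m; the calibration is good to about 2 mm. A picture is of the moment at which its call begins. camera_info takes no time and is no camera call.
- r.hand_in(): hands the job in; it is judged then, once.
The state is a dict: "clock": time; "joints": joint angles; "qvel": joint speeds; "tau": joint torques, N m; "tcp_pos": TCP position; "orientation": TCP orientation; "contact_force": force on the tool from outside, world axes, zero at the start; "moment": the same for the moment, N m; "grip_width": finger opening in m; "gripper_force": force on a finger pad.
Only numpy, scipy, OpenCV 4.12 (cv2) and the standard library are available. Lean on these libraries where they do the work, as an engineer would, in place of code of your own. Each camera call takes 0.05 s, during which the arm holds its last target. There are 200 camera calls.

## Working session

There is one attempt and no reset: what is moved stays moved. The work goes in short steps, Python scripts to look and compute and a tool call to move; the robot and the scene stay as the last step left them, time stands still between calls to the robot, and variables do not carry over. Pictures are saved under pics/ and viewed, at most 10 in all, crops included, and the job is handed in when it is done.

Besides the shell and the picture viewer there is one more tool, called after "Request:" as name(argument=value, ...) on one line, values as JSON. step_arm: Moves the arm, as the interface text tells. Its arguments: {"type":"object","properties":{"moves":{"type":"array","items":{"type":"object","properties":{"rx":{"type":"number"},"ry":{"type":"number"},"rz":{"type":"number"},"dx":{"type":"number"},"dy":{"type":"number"},"dz":{"type":"number"},"gripper":{"type":"number"}}}},"grip_force":{"type":"number"}},"required":["moves"]}

```bash
mkdir -p pics; python3 - <<'E'
from bench import r
import cv2,numpy as np
o=r.get_obs(); print({k:np.round(v,3).tolist() for k,v in o.items()}, r.tcp_to_tips)
for n in("scene","top"):
    cv2.imwrite(f"pics/{n}0.png",r.grab_frame(n)); c=r.camera_info(n)
    R=cv2.Rodrigues(np.array(c["rvec"]))[0]; print(n,np.round(c["mtx"],1).tolist(),(-R.T@np.array(c["tvec"]).ravel()).round(3), R.round(2).tolist())
E
```

```text
{'clock': 0.0, 'joints': [-1.249, 0.478, 0.022, 1.556, -0.012, 1.109, -0.083], 'qvel': [0.0, -0.001, -0.002, 0.001, -0.001, 0.002, -0.0], 'tau': [-0.0, -59.645, 1.608, -28.119, 0.012, 0.009, -0.0], 'tcp_pos': [0.281, 0.613, 0.252], 'orientation': [-0.67, -3.069, 0.003], 'contact_force': [0.138, -0.394, -0.212], 'moment': [0.018, -0.005, -0.023], 'gripper_force': 0.0, 'grip_width': 0.085} 0.022
scene [[488.3, 0.0, 324.9], [0.0, 488.3, 241.0], [0.0, 0.0, 1.0]] [ 0.01  -1.213  0.71 ] [[0.9, -0.43, 0.0], [-0.2, -0.42, -0.89], [0.38, 0.8, -0.46]]
top [[517.8, 0.0, 324.2], [0.0, 517.8, 240.9], [0.0, 0.0, 1.0]] [ 0.465 -0.068  1.234] [[0.03, -1.0, 0.0], [-1.0, -0.03, -0.08], [0.08, 0.0, -1.0]]
```

View pics/scene0.png

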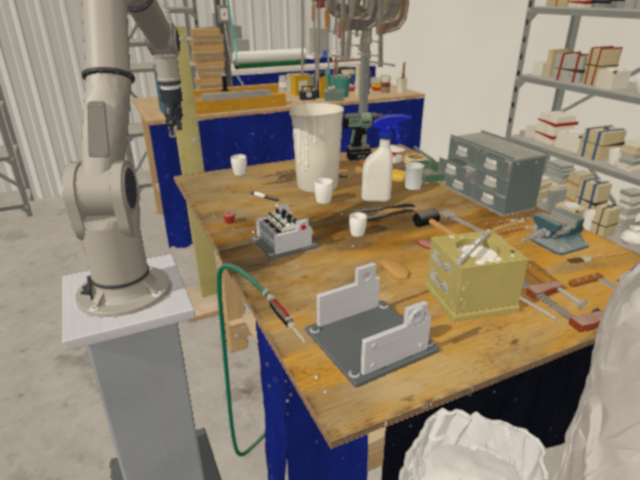

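View pics/top0.png

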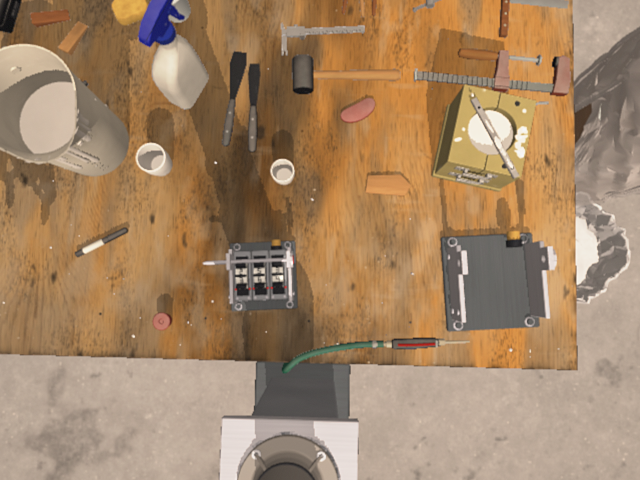

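The unit sits at about (262,275) in the top view. The bung is at (162,321), the cups at (283,172) and (153,158), and the rib at (388,183). I'll zoom in on the unit next.

```bash
python3 - <<'E'
import cv2,numpy as np
a=cv2.imread("pics/top0.png")[228:324,196:308]; b=cv2.imread("pics/scene0.png")[198:262,248:324]
cv2.imwrite("pics/z_top.png",cv2.resize(a,None,fx=6,fy=6,interpolation=cv2.INTER_CUBIC))
cv2.imwrite("pics/z_scene.png",cv2.resize(b,None,fx=9,fy=9,interpolation=cv2.INTER_CUBIC))
E
```

```text
(no output)
```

View pics/z_top.png

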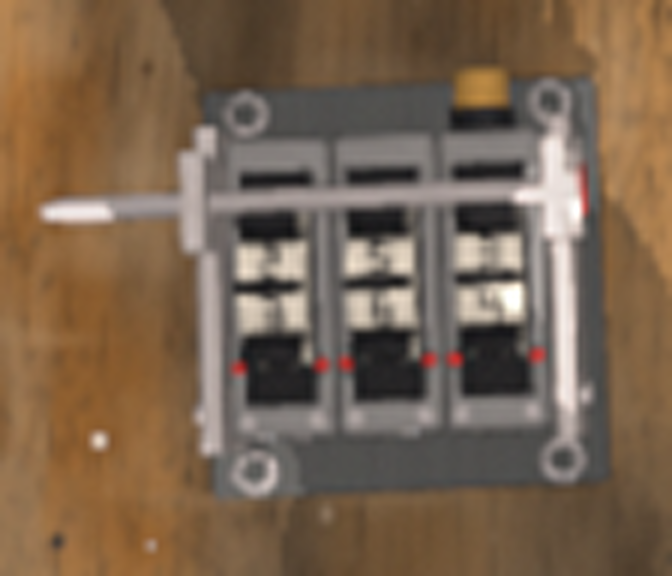

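View pics/z_scene.png

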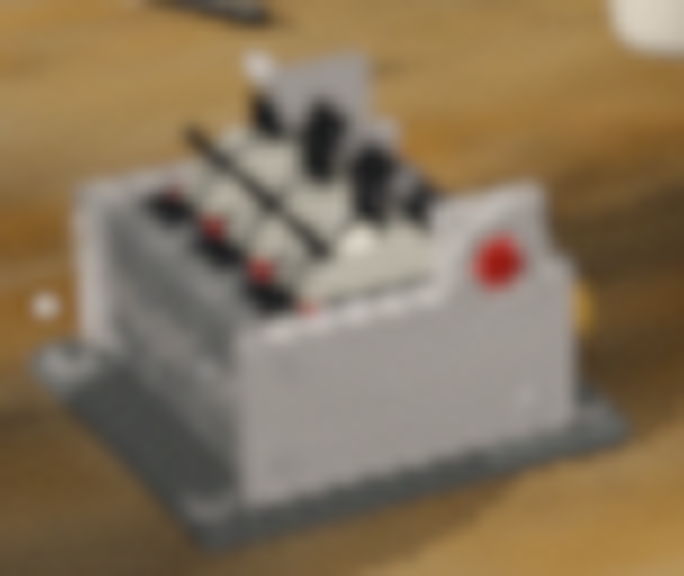

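Both crops are clear: plate corners, the red marks on a line, the pin tip at crop (42,212) and the red head on the right. Next I fit the pose and enlarge the digits.

```bash
cat > h.py <<'E'
from bench import r
import cv2,numpy as np
from scipy.optimize import least_squares
def proj(n,P):
    c=r.camera_info(n); return cv2.projectPoints(np.array(P,float).reshape(-1,3),np.array(c["rvec"],float),np.array(c["tvec"],float),np.array(c["mtx"],float),None)[0].reshape(-1,2)
def ray(n,uv,z):
    c=r.camera_info(n); R=cv2.Rodrigues(np.array(c["rvec"],float))[0]; o=-R.T@np.array(c["tvec"],float).ravel()
    d=R.T@np.linalg.inv(np.array(c["mtx"]))@np.array([*uv,1.]); return o+d*(z-o[2])/d[2]
def T(p,P):
    c,s=np.cos(p[2]),np.sin(p[2]); P=np.array(P,float).reshape(-1,3)
    return P@np.array([[c,-s,0],[s,c,0],[0,0,1]]).T+[p[0],p[1],0]
E
python3 - <<'E'
from h import *
cr=lambda a:(np.array(a,float)-2.5)/6+[196,228]
U=[(80,78,10),(80,-78,10),(-80,-78,10),(-80,78,10),(32,125,80)]
V=cr([(203,92),(594,78),(609,482),(216,496),(42,212)])
red=cr([(239,367),(321,364),(346,363),(428,359),(455,358),(537,355)])
ry=[53.7,26.3,13.7,-13.7,-26.3,-53.7]
def f(q):
    P=[*U,*[(q[3]*1000,y,68) for y in ry]]
    return (proj("top",T(q[:3],np.array(P)/1000))-np.vstack([V,red])).ravel()
s=least_squares(f,[.45,.05,0,-.03]); print(s.x.round(4)); print(f(s.x).reshape(-1,2).round(2).tolist())
for n,uv,z in(("bung",(162,321),.03),("cup",(283,172),.05),("cup2",(153,158),.05),("rib",(388,183),.008)): print(n,ray("top",uv,z).round(3))
p=s.x[:3]; print("hole",T(p,[[.032,-.07,.0815],[.032,.07,.0815],[.032,.125,.08]]).round(4).tolist())
t=cv2.imread("pics/top0.png")[262:296,230:292]; A=cv2.resize(t,None,fx=12,fy=12,interpolation=cv2.INTER_LANCZOS4)
c=cv2.imread("pics/scene0.png")[208:238,262:302]; B=cv2.resize(c,None,fx=6,fy=6,interpolation=cv2.INTER_LANCZOS4)
C=np.zeros((A.shape[0]+B.shape[0],A.shape[1],3),np.uint8); C[:A.shape[0]]=A; C[A.shape[0]:,:B.shape[1]]=B
cv2.imwrite("pics/dig.png",C)
E
```

```text
[ 0.4817  0.0742  0.0688 -0.0289]
[[-0.45, -0.07], [0.18, -0.41], [0.15, 0.17], [-0.87, 0.58], [0.13, -0.24], [0.95, -0.02], [-0.48, -0.02], [0.97, -0.09], [-0.47, 0.08], [0.65, 0.01], [-0.8, 0.01]]
bung [0.37 0.3  0.03]
cup [0.721 0.032 0.05 ]
cup2 [0.746 0.335 0.05 ]
rib [ 0.711 -0.217  0.008]
hole [[0.5185, 0.0066, 0.0815], [0.5088, 0.1462, 0.0815], [0.5051, 0.2011, 0.08]]
```

View pics/dig.png

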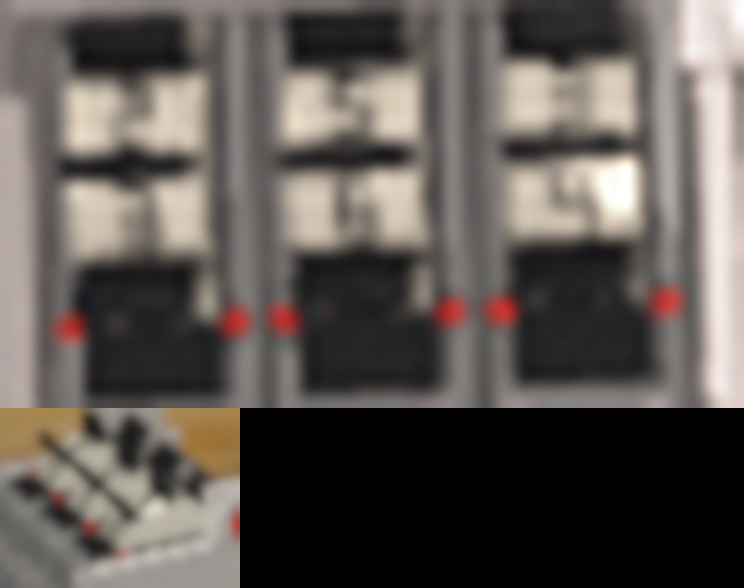

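The digits seen from above should be one and two below the reading:
- **Left:** 2/3, so it reads 4 and needs +2.
- **Middle:** 5/6, so it reads 7 and needs −2.
- **Right:** 3/4, so it reads 5 and needs no change.

The unit is at (0.482, 0.074) with a yaw of 3.9°. I'm moving to the pin tip now.

Request:
step_arm(moves=[{"rz":10.3,"gripper":-1},{"rz":10.3,"gripper":-1},{"rz":10.3,"gripper":-1},{"rz":10.2,"gripper":-1},{"rz":10.2,"gripper":-1},{"rz":10.2,"gripper":-1},{"dx":-57,"dy":28,"gripper":-1},{"dx":-57,"dy":28,"gripper":-1},{"dx":-57,"dy":28,"gripper":-1},{"dx":-57,"dy":28,"dz":25,"gripper":-1},{"dx":-57,"dy":28,"dz":25,"gripper":-1},{"dx":-57,"dy":28,"dz":25,"gripper":-1},{"dx":-57,"dy":28,"dz":25,"gripper":-1},{"gripper":-1},{"gripper":-1}], grip_force=60)

```text
invalid input at $.moves[0]: expected keys rx, ry, rz, dx, dy, dz, gripper
```

```bash
cat > u.py <<'E'
from h import *
from scipy.spatial.transform import Rotation as Ro
p=np.array([.4817,.0742,.0688])
def st():
    o=r.get_obs(); M=Ro.from_rotvec(o["orientation"]).as_matrix(); W=np.array(o["tcp_pos"])
    c,s=np.cos(p[2]),np.sin(p[2]); U=np.array([[c,s,0],[-s,c,0],[0,0,1]])
    u=U@(W-[p[0],p[1],0]); A=U@M
    print("t",round(float(o["clock"]),2),"unit mm",(u*1e3).round(1),"tips z",round(1e3*u[2]-22,1),"tilt x,y",np.degrees(A[:2,2]).round(2),"yaw err",np.degrees(np.arctan2(-A[0,0],A[1,0])).round(2),"F",np.round(o["contact_force"],1),"w",round(float(o["grip_width"])*1e3,1),"gf",round(float(o["gripper_force"]),1))
    return u
if __name__=="__main__": st()
E
python3 u.py
```

```text
t 0.1 unit mm [-163.1  551.5  252.4] tips z 230.4 tilt x,y [-0.04 -0.08] yaw err 61.44 F [-0.1 -0.5 -0.3] w 85.5 gf 0.0
```

Request:
step_arm(moves=[{"rx":0,"ry":0,"rz":10.3,"dx":0,"dy":0,"dz":0,"gripper":-1},{"rx":0,"ry":0,"rz":10.3,"dx":0,"dy":0,"dz":0,"gripper":-1},{"rx":0,"ry":0,"rz":10.2,"dx":0,"dy":0,"dz":0,"gripper":-1},{"rx":0,"ry":0,"rz":10.2,"dx":0,"dy":0,"dz":0,"gripper":-1},{"rx":0,"ry":0,"rz":10.2,"dx":0,"dy":0,"dz":0,"gripper":-1},{"rx":0,"ry":0,"rz":10.2,"dx":0,"dy":0,"dz":0,"gripper":-1},{"rx":0,"ry":0,"rz":0,"dx":-57,"dy":28,"dz":0,"gripper":-1},{"rx":0,"ry":0,"rz":0,"dx":-57,"dy":28,"dz":0,"gripper":-1},{"rx":0,"ry":0,"rz":0,"dx":-57,"dy":28,"dz":0,"gripper":-1},{"rx":0,"ry":0,"rz":0,"dx":-57,"dy":28,"dz":25,"gripper":-1},{"rx":0,"ry":0,"rz":0,"dx":-57,"dy":28,"dz":25,"gripper":-1},{"rx":0,"ry":0,"rz":0,"dx":-57,"dy":28,"dz":25,"gripper":-1},{"rx":0,"ry":0,"rz":0,"dx":-57,"dy":28,"dz":25,"gripper":-1},{"rx":0,"ry":0,"rz":0,"dx":0,"dy":0,"dz":0,"gripper":-1},{"rx":0,"ry":0,"rz":0,"dx":0,"dy":0,"dz":0,"gripper":-1}], grip_force=60)

```text
clock: 1.98
tcp_pos: [0.4919, 0.2506, 0.1616]
orientation: [-2.143, -2.296, 0.001]
contact_force: [0.1, 0.1, 0.2]
grip_width: 0.0
gripper_force: 0.0
```

```bash
python3 u.py
```

```text
t 1.98 unit mm [ 22.3 175.3 161.6] tips z 139.6 tilt x,y [-0.04  0.01] yaw err 0.01 F [0.1 0.1 0.2] w 0.0 gf 0.0
```

Request:
step_arm(moves=[{"rx":0,"ry":0,"rz":0,"dx":-24,"dy":9,"dz":36,"gripper":-1},{"rx":0,"ry":0,"rz":0,"dx":0,"dy":0,"dz":36,"gripper":-1},{"rx":0,"ry":0,"rz":0,"dx":0,"dy":0,"dz":0,"gripper":-1},{"rx":0,"ry":0,"rz":0,"dx":-12,"dy":0,"dz":0,"gripper":-1},{"rx":0,"ry":0,"rz":0,"dx":-12,"dy":0,"dz":0,"gripper":-1},{"rx":0,"ry":0,"rz":0,"dx":-12,"dy":0,"dz":0,"gripper":-1},{"rx":0,"ry":0,"rz":0,"dx":-12,"dy":0,"dz":0,"gripper":-1},{"rx":0,"ry":0,"rz":0,"dx":0,"dy":0,"dz":0,"gripper":-1}])

```text
clock: 2.98
tcp_pos: [0.5064, 0.1774, 0.09]
orientation: [2.146, 2.294, -0.0]
contact_force: [-0.2, 0.5, -0.4]
grip_width: 0.0001
gripper_force: 0.0
```

```bash
python3 u.py
```

```text
t 2.98 unit mm [ 31.7 101.3  90. ] tips z 68.0 tilt x,y [ 0.01 -0.02] yaw err -0.11 F [-0.2  0.5 -0.4] w 0.1 gf 0.0
```

Request:
step_arm(moves=[{"rx":0,"ry":0,"rz":0,"dx":-12,"dy":0,"dz":0,"gripper":-1},{"rx":0,"ry":0,"rz":0,"dx":0,"dy":0,"dz":0,"gripper":-1},{"rx":0,"ry":0,"rz":0,"dx":4,"dy":0,"dz":-10,"gripper":-1},{"rx":0,"ry":0,"rz":0,"dx":0,"dy":0,"dz":-50,"gripper":-1},{"rx":0,"ry":0,"rz":0,"dx":-50,"dy":0,"dz":0,"gripper":0},{"rx":0,"ry":0,"rz":0,"dx":-60,"dy":0,"dz":0,"gripper":0},{"rx":0,"ry":0,"rz":0,"dx":-60,"dy":0,"dz":0,"gripper":0},{"rx":0,"ry":0,"rz":0,"dx":-14,"dy":0,"dz":0,"gripper":0},{"rx":0,"ry":0,"rz":0,"dx":0,"dy":0,"dz":0,"gripper":0},{"rx":0,"ry":0,"rz":0,"dx":0,"dy":0,"dz":0,"gripper":0}])

```text
clock: 4.22
tcp_pos: [0.5196, -0.0101, 0.1498]
orientation: [-2.139, -2.3, -0.001]
contact_force: [-0.4, 0.1, -0.5]
grip_width: 0.0426
gripper_force: 0.0
```

```bash
python3 u.py; python3 - <<'E'
from h import *
t=r.grab_frame("top"); s=r.grab_frame("scene")
A=cv2.resize(t[228:324,196:328],None,fx=5,fy=5,interpolation=cv2.INTER_CUBIC); B=cv2.resize(s[198:268,248:338],None,fx=4,fy=4,interpolation=cv2.INTER_CUBIC)
cv2.imwrite("pics/p1.png",A); cv2.imwrite("pics/p1s.png",B)
E
```

```text
t 4.22 unit mm [ 32.  -86.7 149.8] tips z 127.8 tilt x,y [0.   0.06] yaw err 0.2 F [-0.4  0.1 -0.5] w 42.6 gf 0.0
```

Request:
step_arm(moves=[{"rx":0,"ry":0,"rz":0,"dx":0,"dy":0,"dz":30,"gripper":0},{"rx":0,"ry":0,"rz":0,"dx":0,"dy":0,"dz":23,"gripper":0},{"rx":0,"ry":0,"rz":0,"dx":0,"dy":0,"dz":0,"gripper":-0.4},{"rx":0,"ry":0,"rz":0,"dx":0,"dy":0,"dz":0,"gripper":-1},{"rx":0,"ry":0,"rz":0,"dx":0,"dy":0,"dz":0,"gripper":-1},{"rx":0,"ry":0,"rz":0,"dx":0,"dy":0,"dz":0,"gripper":-1}], grip_force=60)

```text
clock: 5.08
tcp_pos: [0.52, -0.0121, 0.0975]
orientation: [2.142, 2.297, 0.002]
contact_force: [-1.0, -0.1, 2.6]
grip_width: 0.0058
gripper_force: 58.8
```

```bash
python3 u.py
```

```text
t 5.08 unit mm [ 32.3 -88.8  97.5] tips z 75.5 tilt x,y [0.08 0.02] yaw err 0.05 F [-1.  -0.1  2.6] w 5.8 gf 58.8
```

Request:
step_arm(moves=[{"rx":0,"ry":0,"rz":0,"dx":0,"dy":0,"dz":0,"gripper":-0.5},{"rx":0,"ry":0,"rz":0,"dx":0,"dy":0,"dz":7,"gripper":-0.5},{"rx":0,"ry":0,"rz":0,"dx":0,"dy":0,"dz":0,"gripper":-1},{"rx":0,"ry":0,"rz":0,"dx":0,"dy":0,"dz":0,"gripper":-1},{"rx":0,"ry":0,"rz":0,"dx":0,"dy":0,"dz":0,"gripper":-1}], grip_force=60)

```text
clock: 5.7
tcp_pos: [0.5193, -0.0125, 0.0896]
orientation: [-2.143, -2.297, 0.0]
contact_force: [-0.9, -0.7, -0.5]
grip_width: 0.0064
gripper_force: 58.5
```

```bash
python3 u.py
```

```text
t 5.7 unit mm [ 31.6 -89.1  89.6] tips z 67.6 tilt x,y [-0.02 -0.  ] yaw err 0.03 F [-0.9 -0.7 -0.5] w 6.4 gf 58.5
```

Request:
step_arm(moves=[{"rx":0,"ry":0,"rz":0,"dx":-12,"dy":0,"dz":0,"gripper":-1},{"rx":0,"ry":0,"rz":0,"dx":-26,"dy":0,"dz":0,"gripper":-1},{"rx":0,"ry":0,"rz":0,"dx":-30,"dy":0,"dz":0,"gripper":-1},{"rx":0,"ry":0,"rz":0,"dx":-30,"dy":0,"dz":0,"gripper":-1},{"rx":0,"ry":0,"rz":0,"dx":-30,"dy":0,"dz":0,"gripper":-1},{"rx":0,"ry":0,"rz":0,"dx":-30,"dy":0,"dz":0,"gripper":-1},{"rx":0,"ry":0,"rz":0,"dx":-20,"dy":0,"dz":0,"gripper":-1},{"rx":0,"ry":0,"rz":0,"dx":0,"dy":0,"dz":0,"gripper":-1},{"rx":0,"ry":0,"rz":0,"dx":0,"dy":0,"dz":0,"gripper":-1}], grip_force=100)

```text
clock: 6.82
tcp_pos: [0.5317, -0.1888, 0.0895]
orientation: [-2.141, -2.297, -0.001]
contact_force: [-0.2, 0.0, -0.9]
grip_width: 0.0053
gripper_force: 98.7
```

```bash
python3 u.py; python3 - <<'E'
from h import *
s=r.grab_frame("scene"); cv2.imwrite("pics/out_s.png",cv2.resize(s[180:290,240:400],None,fx=5,fy=5,interpolation=cv2.INTER_CUBIC))
E
```

```text
t 6.83 unit mm [  31.8 -265.8   89.5] tips z 67.5 tilt x,y [-0.03  0.06] yaw err 0.09 F [-0.2  0.  -0.9] w 5.3 gf 98.7
```

View pics/out_s.png

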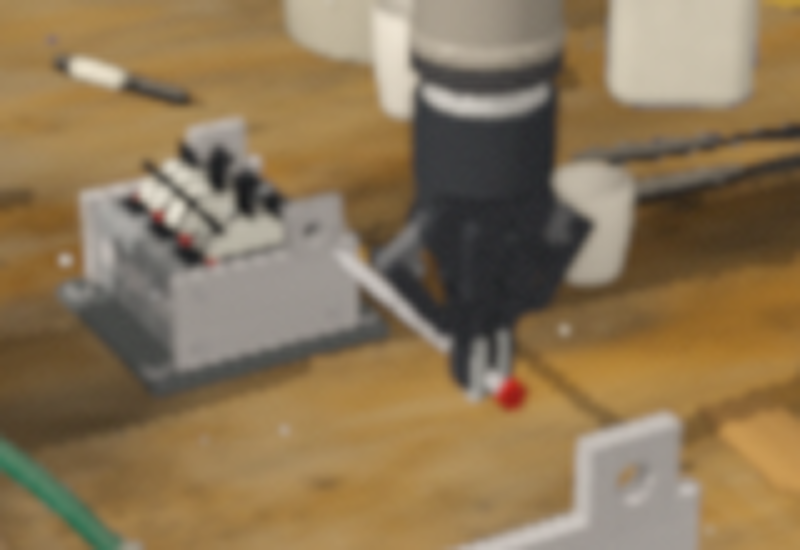

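The pin is out and in the grip, with its head at crop (510,390) and its tip at about (340,252) beside the lug. I'll check how level it is.

```bash
python3 - <<'E'
from u import *
for z1 in(60,70,80,90): print(z1,proj("scene",T(p,np.array([[32,-99,z1],[32,-297,z1]])/1e3)).round(1).tolist())
s=r.grab_frame("top"); cv2.imwrite("pics/out_t.png",s)
E
python3 u.py
```

```text
60 [[306.6, 235.1], [341.1, 264.4]]
70 [[306.5, 232.1], [341.2, 261.1]]
80 [[306.5, 229.1], [341.3, 257.8]]
90 [[306.4, 226.0], [341.3, 254.5]]
t 6.92 unit mm [  32.  -265.4   89.5] tips z 67.5 tilt x,y [-0.02  0.06] yaw err 0.15 F [-0.6  0.9 -1.8] w 5.3 gf 98.7
```

Request:
step_arm(moves=[{"rx":0,"ry":0,"rz":0,"dx":0,"dy":0,"dz":35,"gripper":-1},{"rx":0,"ry":0,"rz":0,"dx":0,"dy":0,"dz":25,"gripper":-1},{"rx":0,"ry":0,"rz":0,"dx":0,"dy":0,"dz":6,"gripper":-1},{"rx":0,"ry":0,"rz":0,"dx":0,"dy":0,"dz":0,"gripper":-1},{"rx":0,"ry":0,"rz":0,"dx":0,"dy":0,"dz":0,"gripper":-1},{"rx":0,"ry":0,"rz":0,"dx":0,"dy":0,"dz":0,"gripper":-0.6},{"rx":0,"ry":0,"rz":0,"dx":0,"dy":0,"dz":0,"gripper":-0.4},{"rx":0,"ry":0,"rz":0,"dx":0,"dy":0,"dz":0,"gripper":-0.4},{"rx":0,"ry":0,"rz":0,"dx":0,"dy":0,"dz":0,"gripper":-0.4},{"rx":0,"ry":0,"rz":0,"dx":0,"dy":0,"dz":-30,"gripper":-0.4},{"rx":0,"ry":0,"rz":0,"dx":0,"dy":0,"dz":-60,"gripper":-1},{"rx":0,"ry":0,"rz":0,"dx":40,"dy":-40,"dz":-30,"gripper":-1},{"rx":0,"ry":0,"rz":0,"dx":60,"dy":-50,"dz":0,"gripper":-1},{"rx":0,"ry":0,"rz":0,"dx":60,"dy":0,"dz":0,"gripper":-1},{"rx":0,"ry":0,"rz":0,"dx":60,"dy":0,"dz":0,"gripper":-1}])

```text
clock: 8.8
tcp_pos: [0.4381, 0.0124, 0.1435]
orientation: [2.144, 2.295, 0.002]
contact_force: [0.3, 0.7, 0.1]
grip_width: -0.0001
gripper_force: 0.0
```

```bash
python3 u.py; python3 - <<'E'
from h import *
t=r.grab_frame("top"); cv2.imwrite("pics/lay_t.png",t)
a=cv2.resize(t[228:328,280:400],None,fx=5,fy=5,interpolation=cv2.INTER_CUBIC)
cv2.imwrite("pics/lay_z.png",a)
E
```

```text
t 8.8 unit mm [-47.8 -58.6 143.5] tips z 121.5 tilt x,y [0.07 0.03] yaw err -0.05 F [0.3 0.7 0.1] w -0.1 gf 0.0
```

View pics/lay_z.png

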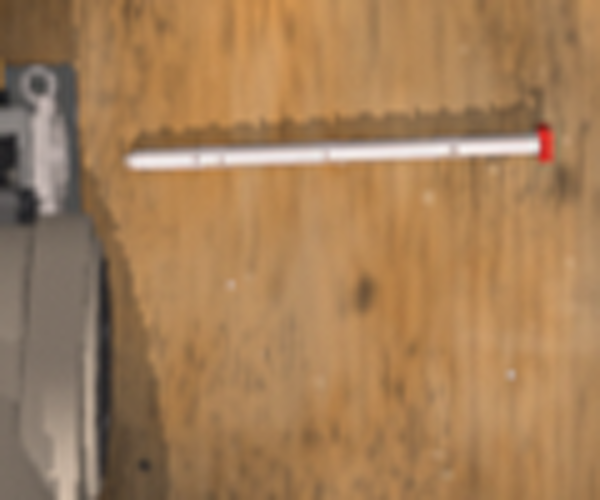

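The pin lies straight on the bench, tip at crop (128,161) and head underside at (540,145). Now I compute its pose and check the hub x.

```bash
python3 - <<'E'
from u import *
print(proj("top",T(p,np.array([[0,40,103],[0,0,103],[0,-40,103]])/1e3)).round(1).tolist(), "seen rows 275.6 275.0 274.1")
c=lambda a:(np.array(a,float)-2)/5+[280,228]
iU=lambda W:T([0,0,-p[2]],W-[p[0],p[1],0])[0]*1e3
tip=iU(ray("top",c((128,161)),.0045)); hd=iU(ray("top",c((540,145)),.0085)); mid=iU(ray("top",c((327,153.5)),.0065))
print(tip.round(1),hd.round(1),mid.round(1),np.linalg.norm(tip-hd),"yaw deg",np.degrees(np.arctan2(-(tip-hd)[0],(tip-hd)[1])))
E
```

```text
[[239.6, 275.3], [258.0, 274.6], [276.3, 273.8]] seen rows 275.6 275.0 274.1
[  32.8 -100.8    4.5] [  32.2 -296.2    8.5] [  32.4 -195.3    6.5] 195.47619684155848 yaw deg -0.17024386495751329
```

Request:
step_arm(moves=[{"rx":0,"ry":0,"rz":0,"dx":48,"dy":-1,"dz":0,"gripper":-1},{"rx":0,"ry":0,"rz":0,"dx":49,"dy":0,"dz":0,"gripper":-1},{"rx":0,"ry":0,"rz":0,"dx":0,"dy":0,"dz":20,"gripper":-1},{"rx":0,"ry":0,"rz":0,"dx":0,"dy":0,"dz":21,"gripper":-1},{"rx":0,"ry":0,"rz":0,"dx":0,"dy":0,"dz":0,"gripper":-1},{"rx":0,"ry":0,"rz":0,"dx":0,"dy":4,"dz":0,"gripper":-1},{"rx":0,"ry":0,"rz":0,"dx":0,"dy":4,"dz":0,"gripper":-1},{"rx":0,"ry":0,"rz":0,"dx":0,"dy":0,"dz":0,"gripper":-1},{"rx":0,"ry":0,"rz":0,"dx":0,"dy":0,"dz":0,"gripper":-1}])

```text
clock: 9.98
tcp_pos: [0.4374, 0.1079, 0.1023]
orientation: [-2.142, -2.295, 0.004]
contact_force: [-6.3, -0.2, 5.0]
grip_width: -0.0002
gripper_force: 3.1
```

```bash
python3 u.py
```

```text
t 9.97 unit mm [-41.9  36.7 102.3] tips z 80.3 tilt x,y [-0.19  0.  ] yaw err 0.02 F [-6.3 -0.2  5. ] w -0.2 gf 3.1
```

Request:
step_arm(moves=[{"rx":0,"ry":0,"rz":0,"dx":2,"dy":4,"dz":-3.2,"gripper":-1},{"rx":0,"ry":0,"rz":0,"dx":0,"dy":4.2,"dz":-2.8,"gripper":-1},{"rx":0,"ry":0,"rz":0,"dx":0,"dy":4.4,"dz":-2.6,"gripper":-1},{"rx":0,"ry":0,"rz":0,"dx":0,"dy":4.6,"dz":-2.6,"gripper":-1},{"rx":0,"ry":0,"rz":0,"dx":0,"dy":0,"dz":0,"gripper":-1},{"rx":0,"ry":0,"rz":0,"dx":0,"dy":0,"dz":0,"gripper":-1}])

```text
clock: 10.72
tcp_pos: [0.4573, 0.1118, 0.1139]
orientation: [2.142, 2.296, 0.004]
contact_force: [-0.3, -0.5, 5.3]
grip_width: -0.0001
gripper_force: 3.3
```

```bash
python3 u.py
```

```text
t 10.72 unit mm [-21.8  39.2 113.9] tips z 91.9 tilt x,y [0.16 0.04] yaw err 0.02 F [-0.3 -0.5  5.3] w -0.1 gf 3.3
```

Request:
step_arm(moves=[{"rx":0,"ry":0,"rz":0,"dx":0,"dy":0,"dz":-8,"gripper":-1},{"rx":0,"ry":0,"rz":0,"dx":0,"dy":0,"dz":-16,"gripper":-1},{"rx":0,"ry":0,"rz":0,"dx":0,"dy":-26,"dz":0,"gripper":-1},{"rx":0,"ry":0,"rz":0,"dx":0,"dy":0,"dz":0,"gripper":-1}])

```text
clock: 11.22
tcp_pos: [0.4287, 0.1096, 0.1374]
orientation: [-2.142, -2.297, 0.0]
contact_force: [-0.1, 0.3, -0.6]
grip_width: -0.0
gripper_force: 0.0
```

```bash
python3 u.py; python3 - <<'E'
from h import *
t=r.grab_frame("scene"); cv2.imwrite("pics/w1s.png",t)
a=cv2.imread("pics/scene0.png"); 
x=[cv2.resize(i[202:240,256:306],None,fx=8,fy=8,interpolation=cv2.INTER_CUBIC) for i in(a,t)]
cv2.imwrite("pics/w1.png",np.hstack(x))
E
```

```text
t 11.22 unit mm [-50.5  39.  137.4] tips z 115.4 tilt x,y [-0.04  0.02] yaw err 0.07 F [-0.1  0.3 -0.6] w -0.0 gf 0.0
```

View pics/w1.png

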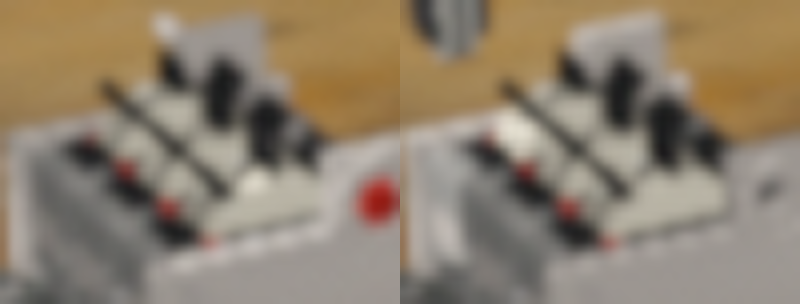

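Request:
step_arm(moves=[{"rx":0,"ry":0,"rz":0,"dx":1,"dy":4,"dz":18,"gripper":-1},{"rx":0,"ry":0,"rz":0,"dx":0,"dy":0,"dz":17,"gripper":-1},{"rx":0,"ry":0,"rz":0,"dx":0,"dy":0,"dz":0,"gripper":-1},{"rx":0,"ry":0,"rz":0,"dx":0,"dy":4.8,"dz":0,"gripper":-1},{"rx":0,"ry":0,"rz":0,"dx":0,"dy":4,"dz":-3.2,"gripper":-1},{"rx":0,"ry":0,"rz":0,"dx":0,"dy":4.2,"dz":-2.8,"gripper":-1},{"rx":0,"ry":0,"rz":0,"dx":0,"dy":4.4,"dz":-2.6,"gripper":-1},{"rx":0,"ry":0,"rz":0,"dx":0,"dy":4.6,"dz":-2.6,"gripper":-1},{"rx":0,"ry":0,"rz":0,"dx":0,"dy":0,"dz":0,"gripper":-1},{"rx":0,"ry":0,"rz":0,"dx":0,"dy":0,"dz":0,"gripper":-1}])

```text
clock: 12.52
tcp_pos: [0.457, 0.1128, 0.1139]
orientation: [2.142, 2.296, 0.004]
contact_force: [1.1, -0.1, 4.1]
grip_width: 0.0001
gripper_force: 2.6
```

```bash
python3 u.py
```

```text
t 12.53 unit mm [-22.   40.2 113.9] tips z 91.9 tilt x,y [0.15 0.03] yaw err 0.03 F [ 1.1 -0.1  4.1] w 0.1 gf 2.6
```

Request:
step_arm(moves=[{"rx":0,"ry":0,"rz":0,"dx":0,"dy":0,"dz":-8,"gripper":-1},{"rx":0,"ry":0,"rz":0,"dx":0,"dy":0,"dz":-16,"gripper":-1},{"rx":0,"ry":0,"rz":0,"dx":-20,"dy":36,"dz":0,"gripper":-1},{"rx":0,"ry":0,"rz":0,"dx":-20,"dy":36,"dz":0,"gripper":-1},{"rx":0,"ry":0,"rz":0,"dx":0,"dy":0,"dz":0,"gripper":-1},{"rx":0,"ry":0,"rz":0,"dx":0,"dy":0,"dz":18,"gripper":-1},{"rx":0,"ry":0,"rz":0,"dx":0,"dy":0,"dz":17,"gripper":-1},{"rx":0,"ry":0,"rz":0,"dx":0,"dy":0,"dz":0,"gripper":-1},{"rx":0,"ry":0,"rz":0,"dx":0,"dy":-4,"dz":0,"gripper":-1},{"rx":0,"ry":0,"rz":0,"dx":0,"dy":-4,"dz":0,"gripper":-1},{"rx":0,"ry":0,"rz":0,"dx":0,"dy":0,"dz":0,"gripper":-1}])

```text
clock: 13.9
tcp_pos: [0.5231, 0.0772, 0.1032]
orientation: [2.142, 2.296, 0.003]
contact_force: [1.9, 0.3, 0.3]
grip_width: -0.0001
gripper_force: 1.1
```

```bash
python3 u.py
```

```text
t 13.9 unit mm [4.150e+01 1.000e-01 1.032e+02] tips z 81.2 tilt x,y [0.13 0.02] yaw err 0.03 F [1.9 0.3 0.3] w -0.1 gf 1.1
```

Light contact on the far tooth (+1.9 N). Now the mirrored arc.

Request:
step_arm(moves=[{"rx":0,"ry":0,"rz":0,"dx":0,"dy":-4,"dz":-3,"gripper":-1},{"rx":0,"ry":0,"rz":0,"dx":0,"dy":-4.2,"dz":-2.8,"gripper":-1},{"rx":0,"ry":0,"rz":0,"dx":0,"dy":-4.4,"dz":-2.6,"gripper":-1},{"rx":0,"ry":0,"rz":0,"dx":0,"dy":-5,"dz":-2.2,"gripper":-1},{"rx":0,"ry":0,"rz":0,"dx":0,"dy":0,"dz":0,"gripper":-1},{"rx":0,"ry":0,"rz":0,"dx":0,"dy":0,"dz":0,"gripper":-1}])

```text
clock: 14.65
tcp_pos: [0.5052, 0.0759, 0.1133]
orientation: [2.143, 2.297, 0.001]
contact_force: [1.4, 0.6, 5.0]
grip_width: -0.0
gripper_force: 2.1
```

```bash
python3 u.py
```

```text
t 14.65 unit mm [ 23.5   0.  113.3] tips z 91.3 tilt x,y [0.04 0.01] yaw err 0.03 F [1.4 0.6 5. ] w -0.0 gf 2.1
```

Request:
step_arm(moves=[{"rx":0,"ry":0,"rz":0,"dx":0,"dy":-1.8,"dz":-0.8,"gripper":-1},{"rx":0,"ry":0,"rz":0,"dx":0,"dy":0,"dz":-8,"gripper":-1},{"rx":0,"ry":0,"rz":0,"dx":0,"dy":0,"dz":-16,"gripper":-1},{"rx":0,"ry":0,"rz":0,"dx":0,"dy":25,"dz":0,"gripper":-1},{"rx":0,"ry":0,"rz":0,"dx":0,"dy":0,"dz":0,"gripper":-1},{"rx":0,"ry":0,"rz":0,"dx":0,"dy":0,"dz":18,"gripper":-1},{"rx":0,"ry":0,"rz":0,"dx":0,"dy":0,"dz":18,"gripper":-1},{"rx":0,"ry":0,"rz":0,"dx":0,"dy":0,"dz":0,"gripper":-1},{"rx":0,"ry":0,"rz":0,"dx":0,"dy":-6,"dz":0,"gripper":-1},{"rx":0,"ry":0,"rz":0,"dx":0,"dy":0,"dz":0,"gripper":-1}])

```text
clock: 15.9
tcp_pos: [0.5225, 0.077, 0.1026]
orientation: [2.142, 2.296, 0.002]
contact_force: [2.4, -0.9, -0.7]
grip_width: -0.0002
gripper_force: 1.0
```

```bash
python3 u.py
```

```text
t 15.9 unit mm [ 40.9  -0.  102.6] tips z 80.6 tilt x,y [0.11 0.01] yaw err 0.03 F [ 2.4 -0.9 -0.7] w -0.2 gf 1.0
```

Request:
step_arm(moves=[{"rx":0,"ry":0,"rz":0,"dx":0,"dy":-4,"dz":-3,"gripper":-1},{"rx":0,"ry":0,"rz":0,"dx":0,"dy":-4.2,"dz":-2.8,"gripper":-1},{"rx":0,"ry":0,"rz":0,"dx":0,"dy":-4.4,"dz":-2.6,"gripper":-1},{"rx":0,"ry":0,"rz":0,"dx":0,"dy":-5.5,"dz":-2.8,"gripper":-1},{"rx":0,"ry":0,"rz":0,"dx":0,"dy":0,"dz":0,"gripper":-1},{"rx":0,"ry":0,"rz":0,"dx":0,"dy":0,"dz":0,"gripper":-1},{"rx":0,"ry":0,"rz":0,"dx":0,"dy":0,"dz":-8,"gripper":-1},{"rx":0,"ry":0,"rz":0,"dx":0,"dy":0,"dz":-25,"gripper":-1},{"rx":0,"ry":0,"rz":0,"dx":-60,"dy":0,"dz":0,"gripper":-1},{"rx":0,"ry":0,"rz":0,"dx":-60,"dy":5,"dz":0,"gripper":-0.5},{"rx":0,"ry":0,"rz":0,"dx":-60,"dy":5,"dz":0,"gripper":-0.3},{"rx":0,"ry":0,"rz":0,"dx":-60,"dy":0,"dz":0,"gripper":-0.3},{"rx":0,"ry":0,"rz":0,"dx":-26,"dy":0,"dz":0,"gripper":-0.3},{"rx":0,"ry":0,"rz":0,"dx":0,"dy":0,"dz":0,"gripper":-0.3}])

```text
clock: 17.65
tcp_pos: [0.5313, -0.1914, 0.146]
orientation: [-2.148, -2.292, 0.002]
contact_force: [-1.0, 0.6, 0.6]
grip_width: 0.0299
gripper_force: 0.0
```

```bash
python3 u.py; python3 - <<'E'
from h import *
t=r.grab_frame("top"); s=r.grab_frame("scene"); cv2.imwrite("pics/w2t.png",t)
f=lambda i,k:cv2.resize(i,None,fx=k,fy=k,interpolation=cv2.INTER_LANCZOS4)
A=f(cv2.imread("pics/top0.png")[258:290,230:292],8); B=f(t[258:290,230:292],12); C=f(s[202:240,256:306],5)
K=np.zeros((A.shape[0]+B.shape[0],750,3),np.uint8); K[:B.shape[0],:B.shape[1]]=B; K[B.shape[0]:,:A.shape[1]]=A; K[B.shape[0]:B.shape[0]+C.shape[0],500:750]=C
cv2.imwrite("pics/w2.png",K)
E
```

```text
t 17.65 unit mm [  31.2 -268.4  146. ] tips z 124.0 tilt x,y [-0.07 -0.03] yaw err -0.23 F [-1.   0.6  0.6] w 29.9 gf 0.0
```

View pics/w2.png

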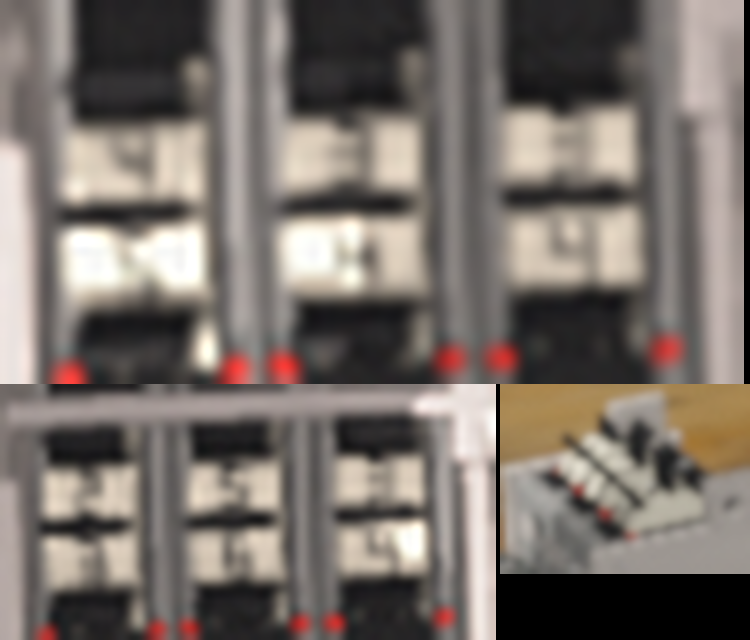

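The wheels now show left 4/5, middle 3/4 and right 3/4, so they read 6, 5, 5. Next I pick up the pin.

Request:
step_arm(moves=[{"rx":0,"ry":0,"rz":0,"dx":1,"dy":1,"dz":50,"gripper":-0.3},{"rx":0,"ry":0,"rz":0,"dx":0,"dy":0,"dz":45,"gripper":-0.3},{"rx":0,"ry":0,"rz":0,"dx":0,"dy":0,"dz":22,"gripper":-0.3},{"rx":0,"ry":0,"rz":0,"dx":0,"dy":0,"dz":5,"gripper":-0.5},{"rx":0,"ry":0,"rz":0,"dx":0,"dy":0,"dz":0,"gripper":-0.6},{"rx":0,"ry":0,"rz":0,"dx":0,"dy":0,"dz":0,"gripper":-1},{"rx":0,"ry":0,"rz":0,"dx":0,"dy":0,"dz":0,"gripper":-1},{"rx":0,"ry":0,"rz":0,"dx":0,"dy":0,"dz":0,"gripper":-1},{"rx":0,"ry":0,"rz":0,"dx":0,"dy":0,"dz":0,"gripper":-1}], grip_force=100)

```text
clock: 18.88
tcp_pos: [0.5341, -0.1875, 0.0251]
orientation: [2.142, 2.297, 0.002]
contact_force: [-1.2, 3.3, 8.0]
grip_width: 0.0042
gripper_force: 98.9
```

```bash
python3 u.py
```

```text
t 18.88 unit mm [  34.3 -264.7   25.1] tips z 3.1 tilt x,y [0.1  0.02] yaw err 0.06 F [-1.2  3.3  8. ] w 4.2 gf 98.9
```

Request:
step_arm(moves=[{"rx":0,"ry":0,"rz":0,"dx":0,"dy":0,"dz":-20,"gripper":-1},{"rx":0,"ry":0,"rz":0,"dx":0,"dy":0,"dz":-30,"gripper":-1},{"rx":0,"ry":1.2,"rz":0,"dx":0,"dy":0,"dz":-24,"gripper":-1},{"rx":0,"ry":0,"rz":0,"dx":0,"dy":0,"dz":0,"gripper":-1},{"rx":0,"ry":0,"rz":0,"dx":0,"dy":0,"dz":0,"gripper":-1},{"rx":0,"ry":0,"rz":0,"dx":0,"dy":0,"dz":0,"gripper":-1}])

```text
clock: 19.62
tcp_pos: [0.5326, -0.1875, 0.0971]
orientation: [-2.131, -2.285, -0.021]
contact_force: [-1.3, 0.5, -1.4]
grip_width: 0.0046
gripper_force: 98.6
```

```bash
python3 u.py; python3 - <<'E'
from u import *
t=r.grab_frame("top"); s=r.grab_frame("scene"); cv2.imwrite("pics/h_t.png",t); cv2.imwrite("pics/h_s.png",s)
for n in("top","scene"): print(n,proj(n,T(p,np.array([[32,-98,81],[32,-293,81],[32,-70,81.5]])/1e3)).round(1).tolist())
A=cv2.resize(t[240:300,280:360],None,fx=7,fy=7,interpolation=cv2.INTER_CUBIC)[:300]
B=cv2.resize(s[215:265,290:360],None,fx=6,fy=6,interpolation=cv2.INTER_CUBIC)
K=np.zeros((600,800,3),np.uint8); K[:300,:560]=A; K[300:600,:420]=B
cv2.imwrite("pics/hold.png",K)
E
```

```text
t 19.62 unit mm [  32.8 -264.6   97.1] tips z 75.1 tilt x,y [-0.1   1.22] yaw err 0.04 F [-1.3  0.5 -1.4] w 4.6 gf 98.6
top [[302.8, 258.6], [390.2, 255.0], [290.2, 259.1]]
scene [[306.3, 228.6], [340.5, 256.8], [302.0, 224.9]]
```

View pics/hold.png

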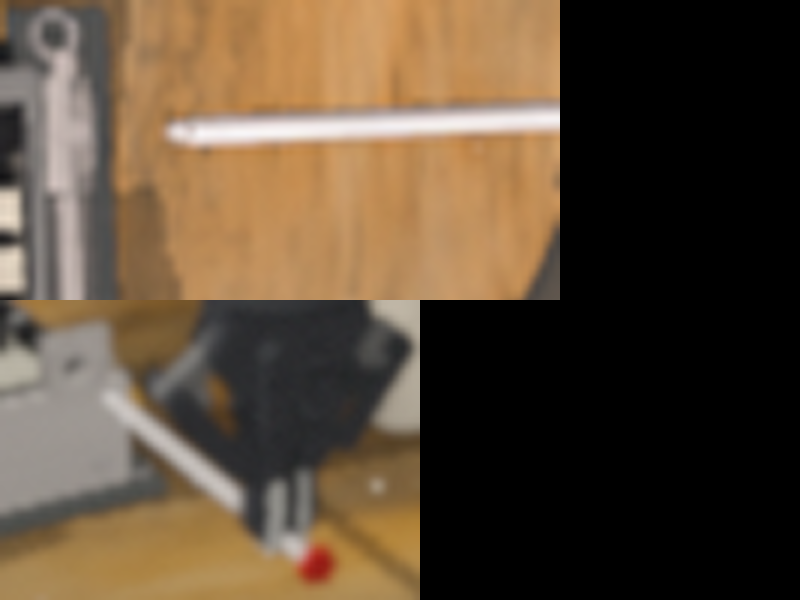

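Top view: the tip at (304,258.9) matches a pin line at x≈31.5. I'll check the height numerically against the earlier held picture, when the pin was level at z≈80.

```bash
python3 - <<'E'
from u import *
a=cv2.imread("pics/out_s.png"); b=cv2.resize(cv2.imread("pics/h_s.png")[180:290,240:400],None,fx=5,fy=5,interpolation=cv2.INTER_CUBIC)
for i in(a,b):
    f=i.astype(float); red=(f[...,2]>120)&(f[...,1]<70)&(f[...,0]<70); red[:330]=0
    ys,xs=np.nonzero(red); print("head",xs.mean().round(1),ys.mean().round(1),len(xs),end=" | ")
    sat=f.min(2)  # white rod: high blue
    for c in (360,380,400,420):
        col=sat[245:350,c]; w=np.clip(col-110,0,None); k=np.argmax(w); lo,hi=max(0,k-15),k+15; print(c,round(245+np.average(np.arange(lo,min(hi,105)),weights=w[lo:hi]),1),end=" ")
    print()
print("px per mm z:",(proj("scene",T(p,[[.032,-.2,.08]]))-proj("scene",T(p,[[.032,-.2,.081]])))*5)
E
```

```text
head 511.8 394.9 465 | 360 271.5 380 288.0 400 307.1 420 325.3 
head 514.5 396.1 447 | 360 271.6 380 287.9 400 304.2 420 320.4 
px per mm z: [[-0.0028143  1.5913148]]
```

Request:
step_arm(moves=[{"rx":0,"ry":0,"rz":0,"dx":0,"dy":-0.9,"dz":-1.2,"gripper":-1},{"rx":0,"ry":0,"rz":0,"dx":15,"dy":0,"dz":0.3,"gripper":-1},{"rx":0,"ry":0,"rz":0,"dx":8,"dy":0,"dz":0.2,"gripper":-1},{"rx":0,"ry":0,"rz":0,"dx":8,"dy":0,"dz":0.2,"gripper":-1},{"rx":0,"ry":0,"rz":0,"dx":8,"dy":0,"dz":0.2,"gripper":-1},{"rx":0,"ry":0,"rz":0,"dx":8,"dy":0,"dz":0.2,"gripper":-1},{"rx":0,"ry":0,"rz":0,"dx":0,"dy":0,"dz":0,"gripper":-1},{"rx":0,"ry":0,"rz":0,"dx":0,"dy":0,"dz":0,"gripper":-1}])

```text
clock: 20.72
tcp_pos: [0.5292, -0.1413, 0.0991]
orientation: [-2.133, -2.286, -0.022]
contact_force: [0.7, -1.6, -0.3]
grip_width: 0.0044
gripper_force: 98.6
```

```bash
python3 u.py
```

```text
t 20.73 unit mm [  32.5 -218.3   99.1] tips z 77.1 tilt x,y [0.01 1.19] yaw err 0.02 F [ 0.7 -1.6 -0.3] w 4.4 gf 98.6
```

Request:
step_arm(moves=[{"rx":0,"ry":0,"rz":0,"dx":12,"dy":-0.4,"dz":0.6,"gripper":-1},{"rx":0,"ry":0,"rz":0,"dx":15,"dy":0,"dz":0.4,"gripper":-1},{"rx":0,"ry":0,"rz":0,"dx":15,"dy":0,"dz":0.3,"gripper":-1},{"rx":0,"ry":0,"rz":0,"dx":15,"dy":0,"dz":0.4,"gripper":-1},{"rx":0,"ry":0,"rz":0,"dx":15,"dy":0,"dz":0.3,"gripper":-1},{"rx":0,"ry":0,"rz":0,"dx":15,"dy":0,"dz":0.4,"gripper":-1},{"rx":0,"ry":0,"rz":0,"dx":12,"dy":0,"dz":0.3,"gripper":-1},{"rx":0,"ry":0,"rz":0,"dx":0,"dy":0,"dz":0,"gripper":-1},{"rx":0,"ry":0,"rz":0,"dx":0,"dy":0,"dz":0,"gripper":-1}])

```text
clock: 21.85
tcp_pos: [0.5219, -0.0428, 0.0985]
orientation: [-2.133, -2.286, -0.022]
contact_force: [0.1, 0.5, -1.4]
grip_width: 0.0048
gripper_force: 98.6
```

```bash
python3 u.py
```

```text
t 21.85 unit mm [  32.1 -119.5   98.5] tips z 76.5 tilt x,y [0.01 1.18] yaw err 0.01 F [ 0.1  0.5 -1.4] w 4.8 gf 98.6
```

Request:
step_arm(moves=[{"rx":0,"ry":0,"rz":0,"dx":8,"dy":0,"dz":0.2,"gripper":-1},{"rx":0,"ry":0,"rz":0,"dx":8,"dy":0,"dz":0.2,"gripper":-1},{"rx":0,"ry":0,"rz":0,"dx":7,"dy":0,"dz":0.2,"gripper":-1},{"rx":0,"ry":0,"rz":0,"dx":6,"dy":0,"dz":0.1,"gripper":-1},{"rx":0,"ry":0,"rz":0,"dx":0,"dy":0,"dz":0,"gripper":-1},{"rx":0,"ry":0,"rz":0,"dx":0,"dy":0,"dz":0,"gripper":-1}])

```text
clock: 22.6
tcp_pos: [0.5199, -0.0135, 0.0984]
orientation: [-2.133, -2.286, -0.022]
contact_force: [0.2, 0.4, -1.7]
grip_width: 0.0043
gripper_force: 98.6
```

```bash
python3 u.py
```

```text
t 22.6 unit mm [ 32.  -90.1  98.4] tips z 76.4 tilt x,y [0.   1.19] yaw err 0.03 F [ 0.2  0.4 -1.7] w 4.3 gf 98.6
```

Request:
step_arm(moves=[{"rx":0,"ry":0,"rz":0,"dx":0,"dy":0,"dz":0,"gripper":-0.5},{"rx":0,"ry":0,"rz":0,"dx":0,"dy":0,"dz":0,"gripper":-0.3},{"rx":0,"ry":0,"rz":0,"dx":0,"dy":0,"dz":0,"gripper":-0.3},{"rx":0,"ry":0,"rz":0,"dx":0,"dy":0,"dz":-30,"gripper":-0.3},{"rx":0,"ry":-1.2,"rz":0,"dx":0,"dy":0,"dz":-30,"gripper":-0.3},{"rx":0,"ry":0,"rz":0,"dx":-40,"dy":0,"dz":0,"gripper":-1},{"rx":0,"ry":0,"rz":0,"dx":-36,"dy":0,"dz":0,"gripper":-1},{"rx":0,"ry":0,"rz":0,"dx":0,"dy":0,"dz":0,"gripper":-1},{"rx":0,"ry":0,"rz":0,"dx":0,"dy":0,"dz":36,"gripper":-1},{"rx":0,"ry":0,"rz":0,"dx":0,"dy":0,"dz":32,"gripper":-1},{"rx":0,"ry":0,"rz":0,"dx":0,"dy":0,"dz":0,"gripper":-1},{"rx":0,"ry":0,"rz":0,"dx":10,"dy":0,"dz":0,"gripper":-1},{"rx":0,"ry":0,"rz":0,"dx":10,"dy":0,"dz":0,"gripper":-1},{"rx":0,"ry":0,"rz":0,"dx":10,"dy":0,"dz":0,"gripper":-1},{"rx":0,"ry":0,"rz":0,"dx":10,"dy":0,"dz":0,"gripper":-1},{"rx":0,"ry":0,"rz":0,"dx":10,"dy":0,"dz":0,"gripper":-1},{"rx":0,"ry":0,"rz":0,"dx":0,"dy":0,"dz":0,"gripper":-1}])

```text
clock: 24.72
tcp_pos: [0.5217, -0.0393, 0.0903]
orientation: [-2.141, -2.299, -0.0]
contact_force: [-0.1, 1.1, 0.0]
grip_width: 0.0004
gripper_force: 0.0
```

```bash
python3 u.py
```

```text
t 24.73 unit mm [  32.1 -116.    90.3] tips z 68.3 tilt x,y [-0.01  0.03] yaw err 0.13 F [-0.1  1.1  0. ] w 0.4 gf 0.0
```

Request:
step_arm(moves=[{"rx":0,"ry":0,"rz":0,"dx":8,"dy":0,"dz":0,"gripper":-1},{"rx":0,"ry":0,"rz":0,"dx":8,"dy":0,"dz":0,"gripper":-1},{"rx":0,"ry":0,"rz":0,"dx":5,"dy":0,"dz":0,"gripper":-1},{"rx":0,"ry":0,"rz":0,"dx":4,"dy":0,"dz":0,"gripper":-1},{"rx":0,"ry":0,"rz":0,"dx":3,"dy":0,"dz":0,"gripper":-1},{"rx":0,"ry":0,"rz":0,"dx":0,"dy":0,"dz":0,"gripper":-1},{"rx":0,"ry":0,"rz":0,"dx":0,"dy":0,"dz":0,"gripper":-1}])

```text
clock: 25.6
tcp_pos: [0.5197, -0.0126, 0.0903]
orientation: [-2.143, -2.297, 0.0]
contact_force: [1.0, 0.9, -0.8]
grip_width: 0.0
gripper_force: 0.0
```

```bash
python3 u.py
```

```text
t 25.6 unit mm [ 32.  -89.2  90.3] tips z 68.3 tilt x,y [-0.01  0.01] yaw err 0.03 F [ 1.   0.9 -0.8] w 0.0 gf 0.0
```

Request:
step_arm(moves=[{"rx":0,"ry":0,"rz":0,"dx":1.5,"dy":0,"dz":0,"gripper":-1},{"rx":0,"ry":0,"rz":0,"dx":1.5,"dy":0,"dz":0,"gripper":-1},{"rx":0,"ry":0,"rz":0,"dx":0,"dy":0,"dz":0,"gripper":-1},{"rx":0,"ry":0,"rz":0,"dx":0,"dy":0,"dz":0,"gripper":-1}])

```text
clock: 26.1
tcp_pos: [0.5196, -0.0108, 0.0903]
orientation: [2.144, 2.295, -0.001]
contact_force: [0.7, -5.5, -1.6]
grip_width: 0.0004
gripper_force: 2.7
```

```bash
python3 u.py
```

```text
t 26.1 unit mm [ 32.  -87.4  90.3] tips z 68.3 tilt x,y [ 0.01 -0.07] yaw err -0.03 F [ 0.7 -5.5 -1.6] w 0.4 gf 2.7
```

Request:
step_arm(moves=[{"rx":0,"ry":0,"rz":0,"dx":-20,"dy":0,"dz":0,"gripper":-1},{"rx":0,"ry":0,"rz":0,"dx":-40,"dy":0,"dz":-30,"gripper":-1},{"rx":0,"ry":0,"rz":0,"dx":-60,"dy":0,"dz":-50,"gripper":-1},{"rx":0,"ry":0,"rz":0,"dx":-60,"dy":0,"dz":-20,"gripper":-1},{"rx":0,"ry":0,"rz":0,"dx":0,"dy":0,"dz":0,"gripper":-1},{"rx":0,"ry":0,"rz":0,"dx":0,"dy":0,"dz":0,"gripper":-1},{"rx":0,"ry":0,"rz":0,"dx":0,"dy":0,"dz":0,"gripper":-1}])

```text
clock: 26.98
tcp_pos: [0.531, -0.1743, 0.1793]
orientation: [-2.138, -2.299, 0.0]
contact_force: [0.8, 1.1, 0.2]
grip_width: -0.0004
gripper_force: 0.0
```

```bash
python3 u.py; python3 - <<'E'
from h import *
t=r.grab_frame("top"); s=r.grab_frame("scene"); cv2.imwrite("pics/end_t.png",t); cv2.imwrite("pics/end_s.png",s)
t0=cv2.imread("pics/top0.png"); s0=cv2.imread("pics/scene0.png"); w=cv2.imread("pics/w2t.png")
f=lambda i:i.astype(float)
def redc(i,y0,y1,x0,x1):
    c=f(i[y0:y1,x0:x1]); m=(c[...,2]>110)&(c[...,1]<75)&(c[...,0]<75); ys,xs=np.nonzero(m); return xs.mean().round(2)+x0,ys.mean().round(2)+y0,len(xs)
print("head scene before/after",redc(s0,215,235,296,312),redc(s,215,235,296,312))
for n,i in(("start",t0),("end",t)): print(n,"tip profile",[int(v) for v in f(i[262:265,199:216]).min(2).mean(0)])
print("digit band diff end-vs-set",np.abs(f(t[266:284,232:290])-f(w[266:284,232:290])).mean().round(1),"start-vs-set",np.abs(f(t0[266:284,232:290])-f(w[266:284,232:290])).mean().round(1))
for n,(y,x) in dict(cup=(172,283),bung=(321,162),rib=(183,388),cup2=(158,153)).items(): print(n,np.abs(f(t[y-18:y+18,x-22:x+22])-f(t0[y-18:y+18,x-22:x+22])).mean().round(2))
E
```

```text
t 26.98 unit mm [  32.1 -251.3  179.3] tips z 157.3 tilt x,y [-0.09  0.09] yaw err 0.19 F [0.8 1.1 0.2] w -0.4 gf 0.0
head scene before/after (np.float64(303.25), np.float64(226.67), 12) (np.float64(302.87), np.float64(226.53), 15)
start tip profile [49, 48, 54, 92, 154, 191, 196, 203, 208, 208, 208, 208, 207, 206, 198, 166, 134]
end tip profile [50, 49, 55, 92, 154, 192, 199, 207, 212, 211, 211, 211, 210, 209, 205, 205, 205]
digit band diff end-vs-set 1.9 start-vs-set 19.2
cup 18.58
bung 1.45
rib 1.82
cup2 1.68
```

The pin tip and digits are back where they should be. The cup patch in the top view differs, so I'll check whether that is shadow or movement.

```bash
python3 - <<'E'
from h import *
g=lambda n:cv2.imread(n,0)
for a,bs,(y,x) in(("top0",("lay_t","w2t","h_t","end_t"),(172,283)),("scene0",("w1s","h_s","end_s"),(224,358))):
    A=g(f"pics/{a}.png")[y-16:y+17,x-15:x+16]
    for b in bs:
        B=g(f"pics/{b}.png")[y-36:y+37,x-35:x+36]; m=cv2.matchTemplate(B,A,cv2.TM_CCOEFF_NORMED); _,v,_,l=cv2.minMaxLoc(m); print(b,round(v,3),l[0]-20,l[1]-20,"mean",A.mean().round(),B[20:53,20:51].mean().round())
E
```

```text
lay_t 0.859 0 -1 mean 141.0 119.0
w2t 0.879 0 -1 mean 141.0 118.0
h_t 0.879 0 -1 mean 141.0 119.0
end_t 0.873 0 -1 mean 141.0 118.0
w1s 0.94 1 0 mean 125.0 118.0
h_s 0.712 3 0 mean 125.0 91.0
end_s 0.903 1 0 mean 125.0 113.0
```

```bash
python3 -c "
from bench import r
print(r.hand_in())"
```

```text
the job is handed in; nothing more can be done
None
```

The job is handed in at about 27 s of the 72 s: the wheels read 6, 5, 5, the pin is back through both lugs with its head home, and the cup, bung and rib show no real shift in the camera images; the hand-in gave no pass/fail result.

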